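Serve the tea ball: open the case, lift out the dish and turn it a quarter turn

ROBOT

A 6-joint arm with a two-finger parallel gripper is mounted at the origin on a cart in front of the work surface, level with it; the furniture and walls round the work are solid. World frame = base frame: x ahead of the robot, y to its left, z up, the work surface at z = 0. Lengths are in m, angles in rad, forces in N, time in s.
With the tool pointing down it reaches from about 0.35 to 0.775 m from the base axis. Payload 7.3 kg.
Tool frame: the origin (TCP) lies between the finger pads; the fingertips stand 19 mm ahead of it and the grasp point (between the pads) is the TCP; z points along the fingers, y is the line along which they close (so a half turn about z gives the same grasp; the last joint's range is limited). The gripper opens to 92 mm and grips with 3 to 60 N. Pads are 19 mm wide; open, the fingers measure 130 mm over their backs; the gripper's body (75 mm by 190 mm) begins 47 mm behind the grasp point.
Start: joints at [1.024, 0.342, 1.524, -0, 1.275, -0.146], TCP at [0.205, 0.483, 0.246] pointing down, gripper open.
Joint ranges: [-2.53, 2.53], [-0.77, 2.02], [0.04, 2.7], [-1, 4.14], [0.28, 2.66], [-3.11, 3.11]. Speed limits (rad/s): [2.57, 2.57, 3.14, 3.14, 3.14, 3.14].

INTERFACE

Orientations are given as a unit quaternion [x, y, z, w].
In Python, from plant import r gives the robot as it stands.
- The arm moves only by the shell command python3 -m crank 'ROWS' [OPENING]. ROWS is JSON, a list of rows, each an object with "dp": the shift along the tool's x, y, z in cm, a list of three; "turn": the turn, a rotation vector about the tool's x, y, z in rad, a list of three. A call has 1 to 12 rows; each row is the pose to reach, as a shift and turn from the pose commanded when the call began, along the tool's axes at that moment; what a row does not reach only later rows make up. A row lasts 1/12 s, in which the tool goes at most 41.7 mm and 7.16 degrees, less where a joint would pass 70% of its speed; a pose out of reach is approached as far as the arm can. A call with a gripper value outside its range is refused whole. OPENING is the opening, from 0 (shut) to 1 (fully open), set as the call begins (- or left out, the last holds). The fingers move at their own pace and stop on an object; the grip force is fixed at half the most. Time passes only in rows, so rows that repeat a pose let the fingers close. It gives the time, the measured TCP pose, the force, the opening and the grip force at its end, in the units of the state.
- r.state(): the state, without advancing time (a new reading comes with each control period).
- r.capture(name): name is "scene" or "top" or "wrist"; returns (picture, depth): 420x560x3 uint8, red, green, blue; 420x560 float32, m along the optical axis (not along the pixel's ray), 0 where there is no reading.
- r.camera_model(name): a dict with "vertical_fov" (degrees; the focal length in pixels is half the picture's height over the tangent of half this angle, whatever the lens; pixels are square), "cx", "cy" (the principal point, pixels), "xyz" and "attitude" of the camera in the world; the wrist camera has in their place "mount" (4x4, takes a point from camera to tool coordinates, whose origin is the TCP and whose axes are the flange's). Camera axes: x right, y up, looking along -z (the intrinsics and any distortion apply to the point x, -y, -z); pixel columns grow to the right and rows downward; lengths in m; the calibration is good to about 2 mm. A picture is of the moment at which its call begins: read the wrist's pose just before it. camera_model takes no time and is no camera call.
- r.finish_job(): hands the job in; it is judged then, once.
The state is a dict: "time_s": time; "qpos": joint angles; "joint_velocities": joint speeds; "joint_torque": joint torques, N m; "tool_pos": TCP position; "eef_rot": TCP orientation; "contact_force": force on the tool from outside, world axes, zero at the start; "wrist_torque": the same for the moment, N m; "width": opening from 0.0 (shut) to 1.0 (fully open); "finger_force": force on a finger pad.
Only numpy, scipy, OpenCV 4.12 (cv2) and the standard library are available. Lean on these libraries where they do the work, as an engineer would, in place of code of your own. Each camera call takes 0.05 s, during which the arm holds its last target. There are 200 camera calls.

TASK

Fold the stiff lid of the wooden tea case up until it stands upright, and leave it so. Then lift the white dish out by its hoop, carry it unturned to the middle of the round wooden board, and there, still in the air, turn it a quarter turn about the vertical (either way, so that its hoop runs parallel to the lid's hinge), keeping the dish level and the loose steel ball in its middle all the while. Finish holding the dish still like that, roughly a hand's breadth above the board, without setting it down or letting go; leave the other things on the worktop where they are.

Things in the scene. Friction and masses are not known exactly. Their poses are not given: they have to be found in the camera images.
- tea_case: open wooden case fixed to the worktop, 170x170 mm, walls 112 mm high and 6 mm thick, floor 6 mm thick, covered by its lid. Origin: centre of its underside. Its x axis points from its front (pull side, towards the robot) to the hinge side at the back, y is parallel to the hinge, z up. It stands to the left or right of the middle of the worktop, up to about 26 degrees off square; the lid starts closed over the dish.
- lid (a joint): angle of the case's lid in rad: 0 closed (flat), 1.57 standing upright, stop at 1.95. The lid is 170x170x8 mm, 0.15 kg, and its hinge is stiff: it stays at whatever angle it is left, and about 2 N at its free edge moves it.
- lid_hinge (a point): middle of the lid's hinge line, on the top back edge of the case (85 mm behind the case's centre, 112.5 mm above the worktop). The hinge line is parallel to the case's y axis. The point is fixed to the case.
- lid_pull (a point): centre of the lid's wooden barrel pull, a short round bar 34 mm long and 18 mm across that lies parallel to the hinge and stands on a 12 mm wide neck with its centre 28 mm out from the lid's free edge (198 mm from the hinge line, 6 mm above the lid's underside, which is the hinge plane). With fingers on its two ends (34 mm apart, closing parallel to the hinge) it can turn between them as the lid swings. The point moves with the lid.
- dish: round white dished plate, 116 mm across and 21 mm high, 0.25 kg, with an arched steel hoop handle, 100 mm high in all. Loose; stands on the case's floor, near the middle, hoop running front to back in the case (within 6 degrees). Origin: centre of its underside; x axis runs along the hoop, z up. The inside slopes gently (7 degrees) down to the middle, more steeply (25 degrees) outside 34 mm radius.
- dish_grip (a point): centre of the hoop's flat straight grip, a steel bar 56 mm long (along the dish's x), 12 mm wide (along the dish's y) and 10 mm high, 95 mm above the dish's underside and right above its middle. Same axes as the dish.
- dish_middle (a point): lowest point of the inside of the dish, at its centre, 6 mm above its underside.
- tea_ball_center (a point): centre of the plain steel ball, 34 mm across, 50 g, that lies loose in the middle of the dish, free to roll.
- board: round beech board, 298 mm across, 16 mm thick, fixed to the worktop beside the case, on its left or its right. Origin: centre of its underside.
- board_top (a point): centre of the board's top face, 16 mm above the worktop.
- salt: small glass salt shaker, 44x44x90 mm. Bystander, loose; origin at the centre of its underside. Not to be disturbed.
- pepper: turned wooden pepper mill, 58x58x150 mm. Bystander, loose; origin at the centre of its underside. Not to be disturbed.
- jar: glass spice jar, 42x42x96 mm. Bystander, loose; origin at the centre of its underside. Not to be disturbed.
- tin: round spice tin with black lid, 69x69x70 mm. Bystander, loose; origin at the centre of its underside. Not to be disturbed.
- loose_lemon: lemon lying on the worktop by itself, 78x55x56 mm. Bystander, loose; origin at the centre of its underside. Not to be disturbed.
- snack_bar: wrapped snack bar lying flat, 45x118x15 mm. Bystander, loose; origin at the centre of its underside. Not to be disturbed.

How it is judged:
By the outcome, as a careful person would: the job done as asked, in the order asked, and still so for the second after the job is handed in, while the arm keeps its last pose, push and grip.
It also fails if it takes over 72 s, if anything falls off the work surface, if the arm or the gripper's body presses on something with over 40 N, if the wrist force passes 120 N, or if a joint passes its speed limit or range.

## Working session

There is one attempt and no reset: what is moved stays moved. The work goes in short steps, Python scripts to look and compute and a shell command to move; the robot and the scene stay as the last step left them, time stands still between calls to the robot, and variables do not carry over. Pictures are saved under pics/ and viewed, at most 10 in all, crops included, and the job is handed in when it is done.

```bash
ls; mkdir -p pics; python3 - <<'E'
from plant import r
import cv2,numpy as np
print(r.state())
for n in ["top","scene","wrist"]: print(n,r.camera_model(n))
for n in ["top","scene"]:
    p,d=r.capture(n); np.savez(f"pics/{n}0.npz",p=p,d=d); cv2.imwrite(f"pics/{n}0.png",p[:,:,::-1])
E
```

```text
pics
{'time_s': 0.0, 'qpos': array([ 1.02400481e+00,  3.42736581e-01,  1.52503287e+00,  4.30921845e-06,
        1.27538942e+00, -1.45987128e-01]), 'joint_velocities': array([ 1.38496768e-05, -4.74256220e-04,  9.25848959e-05, -5.03121435e-04,
        1.72890509e-03, -1.50504161e-03]), 'joint_torque': array([ 1.47888662e-03, -4.31261730e+01, -2.44221926e+01,  7.17221992e-02,
        5.59725228e-02, -1.92728317e-04]), 'tool_pos': array([0.20460469, 0.48307404, 0.24503222]), 'eef_rot': array([ 1.99064047e-01,  9.79986169e-01, -7.35893968e-04, -2.67806015e-04]), 'contact_force': array([-0.40960289, -0.00892246, -0.82762083]), 'wrist_torque': array([-0.00684623, -0.01234796, -0.01709108]), 'finger_force': 0.0, 'width': 0.9981173573242783}
top {'vertical_fov': 53.164124053348694, 'cx': 286.14125031151235, 'cy': 211.28109263009893, 'xyz': array([ 0.28491938, -0.14511563,  1.59415976]), 'attitude': array([ 0.08652677, -0.04755627, -0.69728385,  0.7099625 ])}
scene {'vertical_fov': 55.786444855336235, 'cx': 271.8425791783449, 'cy': 205.8633594569439, 'xyz': array([ 0.18673256, -0.80314437,  0.98954983]), 'attitude': array([ 0.36239416, -0.08558401, -0.19531315,  0.90730294])}
wrist {'vertical_fov': 59.74985757448089, 'cx': 277.6255361596287, 'cy': 211.6080646323596, 'mount': array([[-2.05631700e-04,  9.52824979e-01,  3.03520209e-01,
         8.36208851e-02],
       [ 9.99999553e-01,  4.75981974e-04, -8.16736082e-04,
        -7.28860048e-04],
       [-9.22676688e-04,  3.03519905e-01, -9.52824651e-01,
        -1.39538554e-01],
       [ 0.00000000e+00,  0.00000000e+00,  0.00000000e+00,
         1.00000000e+00]])}
```

View pics/top0.png

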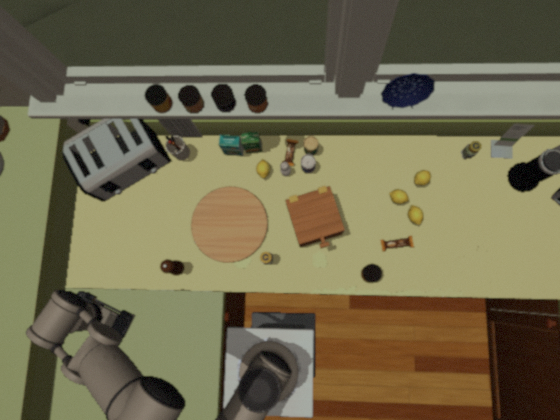

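View pics/scene0.png

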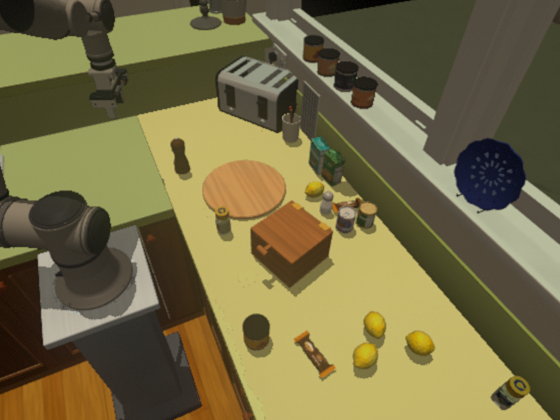

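Top view: case at pixel (315,218) with its pull at (324,243), board at (229,224). The jar at (266,258) and pepper mill at (172,267) stand in front, and the tin is at (372,273).

```bash
cat > h.py <<'E'
import numpy as np,cv2
from plant import r
from scipy.spatial.transform import Rotation as R
def cam(n,st=None):
    m=r.camera_model(n); f=210/np.tan(np.radians(m['vertical_fov'])/2)
    if n=='wrist':
        M=np.array(m['mount']); T=R.from_quat(st['eef_rot']).as_matrix()
        return f,m['cx'],m['cy'],T@M[:3,:3],T@M[:3,3]+st['tool_pos']
    return f,m['cx'],m['cy'],R.from_quat(m['attitude']).as_matrix(),np.array(m['xyz'])
def rays(c,u,v):
    f,cx,cy,A,o=c; return np.stack([(u-cx)/f,-(v-cy)/f,-np.ones_like(u,float)],-1)@A.T
def cloud(c,d):
    v,u=np.mgrid[:420,:560].astype(float); return c[4]+rays(c,u,v)*d[...,None]
def onplane(c,u,v,z):
    k=rays(c,np.asarray(u,float),np.asarray(v,float)); return c[4]+k*((z-c[4][2])/k[...,2])[...,None]
E
python3 - <<'E'
from h import *
for n in ["top","scene"]:
    D=np.load(f"pics/{n}0.npz"); c=cam(n); P=cloud(c,D['d']); x,y,z=P[...,0],P[...,1],P[...,2]
    w=(x>.3)&(x<.75)&(y>-.5)&(y<.4)
    print(n,"table z",np.median(z[w&(abs(z)<.01)]))
    hsv=cv2.cvtColor(D['p'],cv2.COLOR_RGB2HSV)
    m=w&(z>.113)&(z<.130)&(hsv[...,0]<18)
    k,l,s,_=cv2.connectedComponentsWithStats(m.astype(np.uint8)); i=1+np.argmax(s[1:,4]); q=P[l==i]
    print("lid n",len(q),"z",np.median(q[:,2]),cv2.minAreaRect((q[:,:2]*1000).astype(np.float32)))
    m=w&(z>.010)&(z<.022)&(y>0)
    k,l,s,_=cv2.connectedComponentsWithStats(m.astype(np.uint8)); i=1+np.argmax(s[1:,4]); q=P[l==i]
    print("board",len(q),np.median(q[:,2]),cv2.minEnclosingCircle((q[:,:2]*1000).astype(np.float32)))
    m=(x>.2)&(x<.8)&(y>-.6)&(y<.45)&(z>.03)&(z<.2)
    k,l,s,ct=cv2.connectedComponentsWithStats(m.astype(np.uint8))
    for i in range(1,k):
        if s[i,4]>15: q=P[l==i]; print(ct[i].round(),s[i,4],q.mean(0).round(3),q.min(0).round(3),q.max(0).round(3))
E
```

```text
top table z -8.618335998089588e-05
lid n 2150 z 0.12084874988148053 ((540.8637084960938, -167.26788330078125), (202.6834259033203, 170.24119567871094), 18.232805252075195)
board 4058 0.016072310855771765 ((538.6611938476562, 165.25604248046875), 149.82908630371094)
[156. 155.] 425 [0.773 0.429 0.129] [0.726 0.402 0.031] [0.799 0.45  0.196]
[178. 155.] 69 [0.793 0.364 0.07 ] [0.785 0.342 0.031] [0.8   0.394 0.1  ]
[308. 163.] 220 [ 0.766 -0.135  0.068] [ 0.74  -0.162  0.031] [ 0.797 -0.109  0.083]
[263. 169.] 194 [0.748 0.037 0.046] [0.715 0.012 0.03 ] [0.792 0.062 0.062]
[285. 168.] 122 [ 0.743 -0.049  0.067] [ 0.727 -0.067  0.03 ] [ 0.766 -0.028  0.094]
[422. 178.] 213 [ 0.714 -0.562  0.058] [ 0.689 -0.596  0.032] [ 0.747 -0.535  0.075]
[315. 217.] 2450 [ 0.551 -0.163  0.119] [ 0.438 -0.267  0.031] [ 0.665 -0.055  0.133]
[399. 196.] 221 [ 0.642 -0.474  0.056] [ 0.618 -0.511  0.033] [ 0.673 -0.444  0.074]
[416. 215.] 235 [ 0.574 -0.532  0.056] [ 0.541 -0.561  0.031] [ 0.612 -0.508  0.075]
[266. 258.] 140 [0.402 0.009 0.088] [ 0.383 -0.01   0.032] [0.423 0.031 0.104]
[171. 267.] 262 [
[... 612 characters left out ...]
.03 ] [0.785 0.065 0.06 ]
[326. 201.] 200 [ 0.741 -0.053  0.063] [ 0.723 -0.068  0.03 ] [ 0.768 -0.032  0.095]
[290. 239.] 4132 [ 0.543 -0.181  0.107] [ 0.436 -0.267  0.03 ] [ 0.664 -0.051  0.13 ]
[346. 216.] 352 [ 0.762 -0.139  0.064] [ 0.738 -0.162  0.03 ] [ 0.796 -0.104  0.079]
[222. 218.] 312 [0.4   0.004 0.074] [ 0.381 -0.009  0.03 ] [0.424 0.034 0.102]
[374. 324.] 462 [ 0.636 -0.48   0.056] [ 0.615 -0.509  0.03 ] [ 0.668 -0.439  0.069]
[255. 329.] 724 [ 0.353 -0.373  0.065] [ 0.321 -0.401  0.031] [ 0.389 -0.332  0.074]
[419. 342.] 531 [ 0.709 -0.567  0.056] [ 0.688 -0.594  0.03 ] [ 0.744 -0.533  0.074]
[365. 355.] 536 [ 0.567 -0.538  0.056] [ 0.538 -0.561  0.031] [ 0.611 -0.507  0.07 ]
```

```bash
cat >> h.py <<'E'
def rows(p,ang):
    """tool-frame dp (cm) and turn to reach world p pointing down, tool y at world angle ang (deg)"""
    st=r.state(); T=R.from_quat(st['eef_rot']); a=np.radians(ang); y=np.array([np.cos(a),np.sin(a),0]); z=np.array([0,0,-1.])
    G=R.from_matrix(np.stack([np.cross(y,z),y,z],1))
    print('dp',(T.inv().apply(np.array(p)-st['tool_pos'])*100).round(2),'turn',(T.inv()*G).as_rotvec().round(3),'at',st['tool_pos'].round(4),'F',st['contact_force'].round(1),'q',st['qpos'].round(2),'w',round(st['width'],3),round(st['time_s'],2))
E
python3 -m crank '[{"dp":[-2,-1,0],"turn":[0,0,-0.05]},{"dp":[-5,-2.5,0],"turn":[0,0,-0.1]},{"dp":[-8,-4,0],"turn":[0,0,-0.15]},{"dp":[-11.5,-6,0],"turn":[0,0,-0.2]},{"dp":[-15,-8,0],"turn":[0,0,-0.25]},{"dp":[-18.5,-10,0],"turn":[0,0,-0.3]},{"dp":[-22,-12,0],"turn":[0,0,-0.35]},{"dp":[-25,-14,0],"turn":[0,0,-0.4]},{"dp":[-28,-16.5,0],"turn":[0,0,-0.45]},{"dp":[-30,-19.5,0],"turn":[0,0,-0.5]},{"dp":[-32,-22.5,0],"turn":[0,0,-0.55]},{"dp":[-34,-25.5,0],"turn":[0,0,-0.6]}]' 1
python3 -c "
from h import *
rows([.44,-.2,.24],108.5)"
```

```text
time_s: 1.1
tool_pos: [0.4183, 0.1142, 0.2454]
eef_rot: [-0.101, 0.995, 0.0, -0.0]
contact_force: [0.8, 0.3, 1.1]
width: 1.004
finger_force: 0.0
dp [  4.16 -31.22   0.54] turn [ 0.    -0.001 -0.121] at [0.4183 0.1142 0.2454] F [0.8 0.3 1.1] q [ 0.09  0.17  1.76  0.    1.21 -1.68] w 1.004 1.1
```

```bash
python3 -m crank '[{"dp":[0.5,-3.5,0],"turn":[0,0,-0.02]},{"dp":[1,-7,0],"turn":[0,0,-0.04]},{"dp":[1.5,-10.5,0],"turn":[0,0,-0.06]},{"dp":[2,-14,0],"turn":[0,0,-0.08]},{"dp":[2.5,-17.5,0],"turn":[0,0,-0.1]},{"dp":[3,-21,0],"turn":[0,0,-0.12]},{"dp":[3.5,-24.5,0],"turn":[0,0,-0.12]},{"dp":[4,-27.5,0],"turn":[0,0,-0.12]},{"dp":[4,-29.5,0],"turn":[0,0,-0.12]},{"dp":[4,-30.5,0],"turn":[0,0,-0.12]},{"dp":[4,-31,0],"turn":[0,0,-0.12]},{"dp":[4,-31,0],"turn":[0,0,-0.12]}]'
python3 - <<'E'
from h import *
st=r.state(); p,d=r.capture("wrist"); np.savez("pics/w1.npz",p=p,d=d,q=st['eef_rot'],t=st['tool_pos']); cv2.imwrite("pics/w1.png",p[:,:,::-1])
c=cam("wrist",st); P=cloud(c,d)
rows([.44,-.2,.24],108.5)
print(P[210,277],P[350,277],P[60,277])
E
```

```text
time_s: 2.1
tool_pos: [0.4405, -0.1959, 0.2453]
eef_rot: [-0.159, 0.987, 0.0, -0.0]
contact_force: [-0.1, -0.3, -0.1]
width: 0.999
finger_force: 0.0
dp [ 0.19 -0.45  0.54] turn [ 0.001 -0.    -0.004] at [ 0.4404 -0.1951  0.2454] F [0.2 0.6 0.3] q [-0.58  0.26  1.64  0.    1.24 -2.47] w 1.003 2.15
[ 0.44007486 -0.19610789  0.11956298] [ 0.55937796 -0.15686874  0.12153196] [ 0.32987561 -0.23234633 -0.00118127]
```

View pics/w1.png

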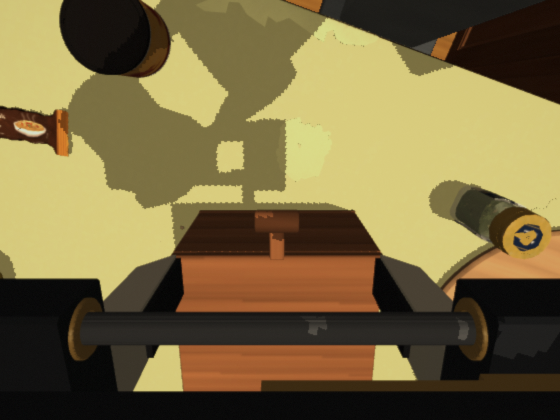

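Wrist view: the pull is at (277,222), with its neck at (277,245). The case front and the lid's front edge are at row ~255, and the jar is at the right (500,225).

```bash
python3 - <<'E'
from h import *
D=np.load("pics/w1.npz"); st=dict(eef_rot=D['q'],tool_pos=D['t']); c=cam("wrist",st); P=cloud(c,D['d'])
m=np.zeros((420,560),bool); m[200:240,235:320]=1
m&=(P[...,2]>.114)&(P[...,2]<.135)
v,u=np.nonzero(m); print(len(u),u.min(),u.max(),v.min(),v.max()); q=P[m]
T=R.from_quat(D['q']); t=T.inv().apply(q-D['t'])
print(q[:,2].max(), t.min(0),t.max(0))
a=cv2.minAreaRect((q[:,:2]*1000).astype(np.float32)); print(a)
# lid front edge line: first lid pixels per column
pts=[]
for cc in list(range(205,245,2))+list(range(315,350,2)):
    col=[P[k,cc] for k in range(235,290) if .1165<P[k,cc,2]<.126]
    if col: pts.append(col[0][:2])
pts=np.array(pts); l=cv2.fitLine((pts*1000).astype(np.float32),cv2.DIST_HUBER,0,.01,.01).ravel(); print(l, np.degrees(np.arctan2(l[1],l[0])))
mid=(pts.min(0)+pts.max(0))/2; print(mid)
E
```

```text
1131 254 298 210 239
0.13011826031707796 [-0.02349789 -0.0176689   0.11524027] [0.00090475 0.01583908 0.12922984]
((451.48846435546875, -193.16162109375), (24.397905349731445, 33.4973258972168), 18.599720001220703)
[ 3.1405663e-01 -9.4940424e-01  4.7713715e+02 -1.9110825e+02] -71.69612
[ 0.47491017 -0.18458056]
```

```bash
python3 -m crank '[{"dp":[-0.4,-0.1,2],"turn":[0,0,0]},{"dp":[-0.8,-0.1,4],"turn":[0,0,0]},{"dp":[-0.8,-0.1,6],"turn":[0,0,0]},{"dp":[-0.8,-0.1,8],"turn":[0,0,0]},{"dp":[-0.8,-0.1,10],"turn":[0,0,0]},{"dp":[-0.8,-0.1,11.5],"turn":[0,0,0]},{"dp":[-0.8,-0.1,12.2],"turn":[0,0,0]},{"dp":[-0.8,-0.1,12.6],"turn":[0,0,0]},{"dp":[-0.8,-0.1,12.6],"turn":[0,0,0]}]'
python3 -m crank '[{"dp":[0,0,0],"turn":[0,0,0]},{"dp":[0,0,0],"turn":[0,0,0]},{"dp":[0,0,0],"turn":[0,0,0]},{"dp":[0,0,0],"turn":[0,0,0]},{"dp":[0,0,0],"turn":[0,0,0]},{"dp":[0,0,0],"turn":[0,0,0]},{"dp":[0,0,0],"turn":[0,0,0]},{"dp":[0,0,0],"turn":[0,0,0]}]' 0
python3 - <<'E'
from h import *
t=np.radians(np.arange(0,91,3.75)); f=19.8*(1-np.cos(t))+.6*np.sin(t); u=19.8*np.sin(t)-.6*(1-np.cos(t))
print(np.c_[f,u].round(1).tolist()); print((np.c_[f,u][12:]-[f[12],u[12]]).round(1).tolist())
rows([.4485,-.194,.12],108.4)
E
```

```text
time_s: 2.9
tool_pos: [0.4484, -0.1934, 0.1196]
eef_rot: [-0.159, 0.987, 0.0, -0.0]
contact_force: [-0.5, 0.3, -0.1]
width: 0.999
finger_force: 0.0
time_s: 3.57
tool_pos: [0.4484, -0.1943, 0.1197]
eef_rot: [-0.159, 0.987, 0.0, 0.0]
contact_force: [1.1, 0.4, 0.2]
width: 0.466
finger_force: 0.0
[[0.0, 0.0], [0.1, 1.3], [0.2, 2.6], [0.5, 3.9], [0.8, 5.1], [1.2, 6.3], [1.7, 7.5], [2.3, 8.7], [3.0, 9.8], [3.7, 10.9], [4.5, 11.9], [5.3, 12.9], [6.2, 13.8], [7.2, 14.7], [8.2, 15.5], [9.3, 16.2], [10.4, 16.8], [11.6, 17.4], [12.8, 17.9], [14.0, 18.3], [15.3, 18.7], [16.5, 18.9], [17.8, 19.1], [19.1, 19.2], [20.4, 19.2]]
[[0.0, 0.0], [1.0, 0.9], [2.0, 1.6], [3.1, 2.4], [4.2, 3.0], [5.4, 3.6], [6.6, 4.1], [7.8, 4.5], [9.0, 4.9], [10.3, 5.1], [11.6, 5.3], [12.9, 5.4], [14.2, 5.4]]
dp [-0.02  0.02 -0.03] turn [ 0.     0.    -0.002] at [ 0.4484 -0.1943  0.1197] F [1.1 0.4 0.2] q [-0.57  0.42  1.79  0.    0.92 -2.46] w 0.466 3.57
```

Still closing; a few more rows, then lift.

```bash
python3 -m crank '[{"dp":[0,0,0],"turn":[0,0,0]},{"dp":[0,0,0],"turn":[0,0,0]},{"dp":[0,0,0],"turn":[0,0,0]},{"dp":[0,0,0],"turn":[0,0,0]},{"dp":[0,0,0],"turn":[0,0,0]}]' 0
python3 -m crank '[{"dp":[-0.1,0,-1.3],"turn":[0,0,0]},{"dp":[-0.2,0,-2.6],"turn":[0,0,0]},{"dp":[-0.5,0,-3.9],"turn":[0,0,0]},{"dp":[-0.8,0,-5.1],"turn":[0,0,0]},{"dp":[-1.2,0,-6.3],"turn":[0,0,0]},{"dp":[-1.7,0,-7.5],"turn":[0,0,0]},{"dp":[-2.3,0,-8.7],"turn":[0,0,0]},{"dp":[-3.0,0,-9.8],"turn":[0,0,0]},{"dp":[-3.7,0,-10.9],"turn":[0,0,0]},{"dp":[-4.5,0,-11.9],"turn":[0,0,0]},{"dp":[-5.3,0,-12.9],"turn":[0,0,0]},{"dp":[-6.2,0,-13.8],"turn":[0,0,0]}]'
```

```text
time_s: 3.98
tool_pos: [0.4484, -0.1942, 0.1197]
eef_rot: [-0.159, 0.987, 0.0, -0.0]
contact_force: [-0.7, 1.9, 0.2]
width: 0.371
finger_force: 30.0
time_s: 4.98
tool_pos: [0.5068, -0.1748, 0.2574]
eef_rot: [-0.159, 0.987, 0.0, -0.001]
contact_force: [-0.1, -1.9, -3.7]
width: 0.369
finger_force: 30.0
```

```bash
python3 -m crank '[{"dp":[-1,0,-0.9],"turn":[0,0,0]},{"dp":[-2,0,-1.6],"turn":[0,0,0]},{"dp":[-3.1,0,-2.4],"turn":[0,0,0]},{"dp":[-4.2,0,-3],"turn":[0,0,0]},{"dp":[-5.4,0,-3.6],"turn":[0,0,0]},{"dp":[-6.6,0,-4.1],"turn":[0,0,0]},{"dp":[-7.8,0,-4.5],"turn":[0,0,0]},{"dp":[-9,0,-4.9],"turn":[0,0,0]},{"dp":[-10.3,0,-5.1],"turn":[0,0,0]},{"dp":[-11.6,0,-5.3],"turn":[0,0,0]},{"dp":[-12.9,0,-5.4],"turn":[0,0,0]},{"dp":[-14.2,0,-5.4],"turn":[0,0,0]}]'
python3 -m crank '[{"dp":[0,0,0],"turn":[0,0,0]},{"dp":[0,0,0],"turn":[0,0,0]},{"dp":[0,0,0],"turn":[0,0,0]}]'
python3 - <<'E'
from h import *
rows([.6364,-.1318,.31],108.4)
for n in ["top","scene"]:
    p,d=r.capture(n); c=cam(n); np.savez(f"pics/{n}1.npz",p=p,d=d); cv2.imwrite(f"pics/{n}1.png",p[:,:,::-1])
    P=cloud(c,d)
    e=np.array([.949,.3155,0]); s=(P-[.5557,-.1585,0])@e; y=(P-[.5557,-.1585,0])@np.array([-.3155,.949,0])
    m=(abs(y)<.08)&(P[...,2]>.13)&(P[...,2]<.27)&(s>.04)&(s<.14); q=P[m]; print(n,m.sum(),np.c_[s[m],q[:,2]][::max(1,m.sum()//12)].round(3).tolist())
E
```

```text
time_s: 5.98
tool_pos: [0.642, -0.1301, 0.3125]
eef_rot: [-0.159, 0.987, -0.0, -0.0]
contact_force: [-3.4, 0.0, 4.1]
width: 0.366
finger_force: 30.0
time_s: 6.23
tool_pos: [0.6426, -0.1299, 0.3125]
eef_rot: [-0.159, 0.987, -0.0, 0.001]
contact_force: [0.7, 1.1, 5.1]
width: 0.367
finger_force: 30.0
dp [0.65 0.02 0.25] turn [-0.001  0.002 -0.001] at [ 0.6426 -0.1299  0.3125] F [0.7 1.1 5.1] q [-0.32  0.56  0.99  0.    1.59 -2.21] w 0.367 6.23
top 257 [[0.084, 0.267], [0.084, 0.232], [0.084, 0.202], [0.084, 0.245], [0.085, 0.16], [0.083, 0.263], [0.084, 0.237], [0.085, 0.224], [0.085, 0.218], [0.084, 0.211], [0.084, 0.206], [0.086, 0.176], [0.086, 0.132]]
scene 1556 [[0.081, 0.268], [0.082, 0.253], [0.083, 0.203], [0.085, 0.207], [0.084, 0.242], [0.083, 0.249], [0.086, 0.224], [0.084, 0.203], [0.082, 0.2], [0.086, 0.138], [0.086, 0.145], [0.087, 0.164], [0.084, 0.144]]
```

View pics/scene1.png

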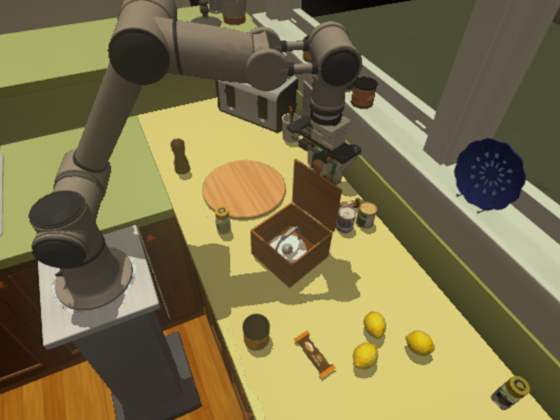

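The lid stands up (hinge edge near (295,205), top at (335,190)). The dish and ball are visible in the case at (287,248). Release the pull and retreat.

```bash
python3 -m crank '[{"dp":[0,0,0],"turn":[0,0,0]},{"dp":[0,0,0],"turn":[0,0,0]},{"dp":[0,0,0],"turn":[0,0,0]},{"dp":[0,0,0],"turn":[0,0,0]},{"dp":[0,0,-0.5],"turn":[0,0,0]},{"dp":[0,0,-1.5],"turn":[0,0,0]},{"dp":[0,0,-3],"turn":[0,0,0]},{"dp":[0,0,-4.5],"turn":[0,0,0]},{"dp":[0,0,-5.5],"turn":[0,0,0]},{"dp":[1.5,0,-6],"turn":[0,0,0]},{"dp":[3.5,0,-6],"turn":[0,0,0]},{"dp":[5.5,0,-6],"turn":[0,0,0]}]' 1
python3 -c "
from h import *
rows([.5557,-.1585,.27],108.4)"
```

```text
time_s: 7.33
tool_pos: [0.5896, -0.1476, 0.3728]
eef_rot: [-0.159, 0.987, -0.0, 0.001]
contact_force: [0.3, -0.2, 0.2]
width: 1.001
finger_force: 0.0
dp [ 3.58  0.04 10.28] turn [-0.001  0.001 -0.001] at [ 0.5896 -0.1476  0.3728] F [ 0.3 -0.2  0.2] q [-0.37  0.45  1.02  0.    1.67 -2.26] w 1.001 7.33
```

```bash
python3 -m crank '[{"dp":[1.5,0,0],"turn":[0,0,0]},{"dp":[3.3,0,1],"turn":[0,0,0]},{"dp":[3.3,0,3],"turn":[0,0,0]},{"dp":[3.3,0,5.5],"turn":[0,0,0]},{"dp":[3.3,0,8],"turn":[0,0,0]},{"dp":[3.3,0,9.5],"turn":[0,0,0]},{"dp":[3.3,0,10.2],"turn":[0,0,0]},{"dp":[3.3,0,10.2],"turn":[0,0,0]},{"dp":[3.3,0,10.2],"turn":[0,0,0]}]'
python3 - <<'E'
from h import *
st=r.state(); p,d=r.capture("wrist"); np.savez("pics/w2.npz",p=p,d=d,q=st['eef_rot'],t=st['tool_pos']); cv2.imwrite("pics/w2.png",p[:,:,::-1])
c=cam("wrist",st); P=cloud(c,d); t=R.from_quat(st['eef_rot']).inv().apply((P-st['tool_pos']).reshape(-1,3)).reshape(P.shape)
m=(P[...,2]>.088)&(P[...,2]<.112)&(np.hypot(t[...,0],t[...,1])<.055)
k,l,s,ct=cv2.connectedComponentsWithStats(m.astype(np.uint8)); i=1+np.argmax(s[1:,4]); q=P[l==i]
print(s[i],q[:,2].min(),q[:,2].max(),cv2.minAreaRect((t[l==i][:,:2]*1000).astype(np.float32)),st['tool_pos'])
rows([.5557,-.1585,.27],108.4)
E
```

```text
time_s: 8.08
tool_pos: [0.5591, -0.1581, 0.2709]
eef_rot: [-0.159, 0.987, -0.0, 0.001]
contact_force: [0.1, -0.4, -0.1]
width: 1.003
finger_force: 0.0
[ 276  131   19  101 1176] 0.08804183366085472 0.1091707199767376 ((8.165592193603516, 7.256267070770264), (11.970224380493164, 93.33723449707031), 85.15592193603516) [ 0.55907523 -0.15805983  0.2708881 ]
dp [0.35 0.08 0.13] turn [-0.002  0.002 -0.002] at [ 0.5593 -0.1582  0.2713] F [0.1 0.4 0.9] q [-0.41  0.43  1.32  0.    1.39 -2.3 ] w 1.003 8.13
```

View pics/w2.png

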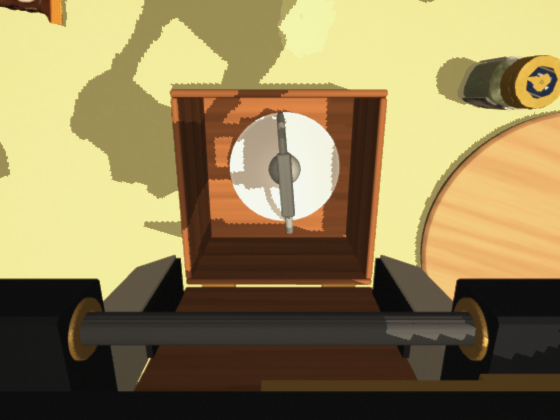

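Wrist view: the case interior with the white dish at (285,165), the ball at (284,168) and the flat grip bar from about (284,155) to (288,215), slightly yawed.

```bash
python3 - <<'E'
from h import *
D=np.load("pics/w2.npz"); st=dict(eef_rot=D['q'],tool_pos=D['t']); c=cam("wrist",st); P=cloud(c,D['d'])
t=R.from_quat(D['q']).inv().apply((P-D['t']).reshape(-1,3)).reshape(P.shape)
for lo in (.098,.101,.104):
    m=(P[...,2]>lo)&(P[...,2]<.112)&(np.hypot(t[...,0],t[...,1])<.07)&(abs(t[...,1])<.03)
    v,u=np.nonzero(m); q=t[m][:,:2]; w=P[m]
    print(lo,m.sum(),v.min(),v.max(),np.median(w[:,2]),cv2.minAreaRect((q*1000).astype(np.float32)),cv2.fitLine((q*1000).astype(np.float32),cv2.DIST_HUBER,0,.01,.01).ravel())
# dish rim white
h=cv2.cvtColor(D['p'],cv2.COLOR_RGB2HSV); m=((h[...,1]<60)&(h[...,2]>170)&(P[...,2]<.04)&(P[...,2]>.005)); q=t[m][:,:2]
print(m.sum(),cv2.minEnclosingCircle((q*1000).astype(np.float32)))
E
```

```text
0.098 1089 136 227 0.10607320035484064 ((10.290809631347656, 7.0761613845825195), (11.970224380493164, 81.68079376220703), 85.15592193603516) [ 0.9963311  -0.08558239 12.314276    6.936579  ]
0.101 991 141 224 0.10620249654572822 ((10.469192504882812, 7.064270973205566), (11.966479301452637, 73.56990051269531), 85.1669692993164) [ 0.99646527 -0.08400613 11.814094    6.914284  ]
0.104 882 150 219 0.1063339317822132 ((9.775653839111328, 7.115388870239258), (11.945937156677246, 60.96159362792969), 85.00469970703125) [ 0.99644494 -0.08424657 10.992777    7.0200353 ]
6586 ((5.831277370452881, 7.507307529449463), 61.72074890136719)
```

```bash
python3 -m crank '[{"dp":[0.5,0.4,0],"turn":[0,0,-0.04]},{"dp":[1,0.7,0.5],"turn":[0,0,-0.084]},{"dp":[1,0.7,2],"turn":[0,0,-0.084]},{"dp":[1,0.7,4],"turn":[0,0,-0.084]},{"dp":[1,0.7,6],"turn":[0,0,-0.084]},{"dp":[1,0.7,8],"turn":[0,0,-0.084]},{"dp":[1,0.7,10],"turn":[0,0,-0.084]},{"dp":[1,0.7,12],"turn":[0,0,-0.084]},{"dp":[1,0.7,14],"turn":[0,0,-0.084]},{"dp":[1,0.7,15.5],"turn":[0,0,-0.084]},{"dp":[1,0.7,16.5],"turn":[0,0,-0.084]},{"dp":[1,0.7,17],"turn":[0,0,-0.084]}]' 0.5
python3 -m crank '[{"dp":[0,0,0],"turn":[0,0,0]},{"dp":[0,0,0],"turn":[0,0,0]}]'
python3 - <<'E'
from h import *
st=r.state(); p,d=r.capture("wrist"); np.savez("pics/w3.npz",p=p,d=d,q=st['eef_rot'],t=st['tool_pos'])
c=cam("wrist",st); P=cloud(c,d); t=R.from_quat(st['eef_rot']).inv().apply((P-st['tool_pos']).reshape(-1,3)).reshape(P.shape)
m=(P[...,2]>.09)&(P[...,2]<.112)&(abs(t[...,1])<.018)&(abs(t[...,0])<.06); q=t[m][:,:2]
if m.sum()>20: print(m.sum(),cv2.minAreaRect((q*1000).astype(np.float32)))
rows([.5557,-.1585,.101],113.2)
E
```

```text
time_s: 9.13
tool_pos: [0.5472, -0.1545, 0.0995]
eef_rot: [-0.2, 0.98, -0.0, 0.0]
contact_force: [0.6, -0.4, 0.7]
width: 0.502
finger_force: 0.0
time_s: 9.3
tool_pos: [0.5476, -0.1546, 0.1007]
eef_rot: [-0.2, 0.98, -0.0, 0.001]
contact_force: [-0.9, -0.0, 0.4]
width: 0.5
finger_force: 0.0
3520 ((3.011455535888672, -0.003979682922363281), (11.984244346618652, 88.46961212158203), 89.80839538574219)
dp [-0.59 -0.67 -0.01] turn [-0.002  0.002 -0.002] at [ 0.5477 -0.1547  0.1009] F [ 1.3 -0.7 -0.1] q [-0.41  0.57  1.59  0.    0.98 -2.38] w 0.498 9.35
```

```bash
python3 -m crank '[{"dp":[0,0,0],"turn":[0,0,0]},{"dp":[0,0,0],"turn":[0,0,0]},{"dp":[0,0,0],"turn":[0,0,0]},{"dp":[0,0,0],"turn":[0,0,0]},{"dp":[0,0,0],"turn":[0,0,0]},{"dp":[0,0,0],"turn":[0,0,0]},{"dp":[0,0,0],"turn":[0,0,0]},{"dp":[0,0,0],"turn":[0,0,0]},{"dp":[0,0,0],"turn":[0,0,0]},{"dp":[0,0,0],"turn":[0,0,0]}]' 0
```

```text
time_s: 10.18
tool_pos: [0.547, -0.1545, 0.0998]
eef_rot: [-0.2, 0.98, -0.0, 0.0]
contact_force: [-0.5, -1.4, 1.5]
width: 0.125
finger_force: 30.0
```

```bash
python3 -m crank '[{"dp":[0,0,-0.1],"turn":[0,0,0]},{"dp":[0,0,-0.3],"turn":[0,0,0]},{"dp":[0,0,-0.6],"turn":[0,0,0]},{"dp":[0,0,-1.0],"turn":[0,0,0]},{"dp":[0,0,-1.5],"turn":[0,0,0]},{"dp":[0,0,-2.1],"turn":[0,0,0]},{"dp":[0,0,-2.8],"turn":[0,0,0]},{"dp":[0,0,-3.5],"turn":[0,0,0]},{"dp":[0,0,-4.2],"turn":[0,0,0]},{"dp":[0,0,-4.8],"turn":[0,0,0]},{"dp":[0,0,-5.2],"turn":[0,0,0]},{"dp":[0,0,-5.4],"turn":[0,0,0]}]'
python3 - <<'E'
from h import *
rows([.5476,-.1546,.235],113.2)
p,d=r.capture("scene"); cv2.imwrite("pics/s2.png",cv2.resize(p[130:330,180:420,::-1],None,fx=2.5,fy=2.5))
E
```

```text
time_s: 11.18
tool_pos: [0.5471, -0.1544, 0.1546]
eef_rot: [-0.2, 0.98, -0.0, 0.0]
contact_force: [0.2, -0.5, -4.1]
width: 0.123
finger_force: 30.0
dp [-0.04 -0.04 -8.04] turn [-0.001  0.001 -0.002] at [ 0.5471 -0.1544  0.1546] F [ 0.2 -0.5 -4.1] q [-0.41  0.5   1.53  0.    1.1  -2.38] w 0.123 11.18
```

View pics/s2.png

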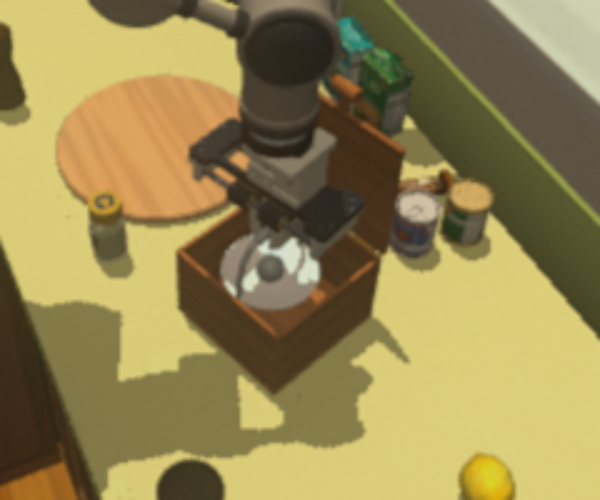

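The dish is lifted level with the ball in its middle (270,268 in the crop). Keep lifting.

```bash
python3 -m crank '[{"dp":[0,0,-0.2],"turn":[0,0,0]},{"dp":[0,0,-0.6],"turn":[0,0,0]},{"dp":[0,0,-1.2],"turn":[0,0,0]},{"dp":[0,0,-2.0],"turn":[0,0,0]},{"dp":[0,0,-3.0],"turn":[0,0,0]},{"dp":[0,0,-4.0],"turn":[0,0,0]},{"dp":[0,0,-5.0],"turn":[0,0,0]},{"dp":[0,0,-6.0],"turn":[0,0,0]},{"dp":[0,0,-6.8],"turn":[0,0,0]},{"dp":[0,0,-7.4],"turn":[0,0,0]},{"dp":[0,0,-7.8],"turn":[0,0,0]},{"dp":[0,0,-8],"turn":[0,0,0]}]'
python3 - <<'E'
from h import *
rows([.5476,-.1546,.235],113.2)
rows([.537,.166,.235],113.2)
E
```

```text
time_s: 12.23
tool_pos: [0.547, -0.1544, 0.2344]
eef_rot: [-0.2, 0.98, -0.0, 0.0]
contact_force: [-0.3, 0.1, -3.4]
width: 0.13
finger_force: 30.0
dp [-0.05 -0.04 -0.06] turn [-0.     0.001 -0.002] at [ 0.547  -0.1544  0.2344] F [-0.3  0.1 -3.4] q [-0.41  0.43  1.42  0.    1.29 -2.38] w 0.13 12.23
dp [-11.65  29.86  -0.07] turn [-0.     0.001 -0.002] at [ 0.547  -0.1544  0.2344] F [-0.3  0.1 -3.4] q [-0.41  0.43  1.42  0.    1.29 -2.38] w 0.13 12.23
```

```bash
python3 -m crank '[{"dp":[0,0.2,0],"turn":[0,0,0]},{"dp":[0,0.6,0],"turn":[0,0,0]},{"dp":[0,1.2,0],"turn":[0,0,0]},{"dp":[0,2,0],"turn":[0,0,0]},{"dp":[0,3,0],"turn":[0,0,0]},{"dp":[0,4.2,0],"turn":[0,0,0]},{"dp":[0,5.4,0],"turn":[0,0,0]},{"dp":[0,6.6,0],"turn":[0,0,0]},{"dp":[0,7.8,0],"turn":[0,0,0]},{"dp":[0,9,0],"turn":[0,0,0]},{"dp":[0,10.2,0],"turn":[0,0,0]},{"dp":[0,11.4,0],"turn":[0,0,0]}]'
python3 -m crank '[{"dp":[0,1.2,0],"turn":[0,0,0]},{"dp":[0,2.4,0],"turn":[0,0,0]},{"dp":[0,3.6,0],"turn":[0,0,0]},{"dp":[0,4.8,0],"turn":[0,0,0]},{"dp":[-0.2,6,0],"turn":[0,0,0]},{"dp":[-0.6,7.2,0],"turn":[0,0,0]},{"dp":[-1.2,8.4,0],"turn":[0,0,0]},{"dp":[-2,9.6,0],"turn":[0,0,0]},{"dp":[-2.8,10.8,0],"turn":[0,0,0]},{"dp":[-3.6,12,0],"turn":[0,0,0]},{"dp":[-4.5,13,0],"turn":[0,0,0]},{"dp":[-5.5,13.8,0],"turn":[0,0,0]}]'
python3 - <<'E'
from h import *
rows([.537,.166,.235],113.2)
E
```

```text
time_s: 13.23
tool_pos: [0.5016, -0.0483, 0.2338]
eef_rot: [-0.2, 0.98, 0.0, 0.0]
contact_force: [0.0, 0.4, -3.7]
width: 0.127
finger_force: 30.0
time_s: 14.23
tool_pos: [0.4984, 0.1006, 0.2338]
eef_rot: [-0.2, 0.98, 0.0, -0.0]
contact_force: [-0.3, 0.0, -3.7]
width: 0.123
finger_force: 30.0
dp [-6.12  4.5  -0.12] turn [ 0.     0.    -0.001] at [0.4984 0.1006 0.2338] F [-0.3  0.  -3.7] q [ 0.05  0.32  1.59  0.    1.23 -1.93] w 0.123 14.23
```

```bash
python3 -m crank '[{"dp":[-1,0.7,0],"turn":[0,0,0]},{"dp":[-1.9,1.4,0],"turn":[0,0,0]},{"dp":[-2.7,2,0],"turn":[0,0,0]},{"dp":[-3.5,2.6,0],"turn":[0,0,0]},{"dp":[-4.2,3.1,0],"turn":[0,0,0]},{"dp":[-4.8,3.6,0],"turn":[0,0,0]},{"dp":[-5.3,4,0],"turn":[0,0,0]},{"dp":[-5.7,4.3,0],"turn":[0,0,0]},{"dp":[-5.95,4.45,0],"turn":[0,0,0]},{"dp":[-6.1,4.5,0],"turn":[0,0,0]},{"dp":[-6.1,4.5,0],"turn":[0,0,0]},{"dp":[-6.1,4.5,0],"turn":[0,0,0]}]'
python3 - <<'E'
from h import *
rows([.537,.166,.2],113.2)
p,d=r.capture("scene"); cv2.imwrite("pics/s3.png",cv2.resize(p[90:290,150:390,::-1],None,fx=2.5,fy=2.5))
np.savez("pics/scene3.npz",p=p,d=d)
E
```

```text
time_s: 15.23
tool_pos: [0.537, 0.1641, 0.2337]
eef_rot: [-0.2, 0.98, -0.0, -0.0]
contact_force: [0.3, -0.6, -3.5]
width: 0.13
finger_force: 30.0
dp [-0.08  0.17  3.37] turn [-0.    -0.    -0.002] at [0.537  0.1641 0.2337] F [ 0.3 -0.6 -3.5] q [ 0.16  0.42  1.44 -0.    1.28 -1.81] w 0.13 15.23
```

View pics/s3.png

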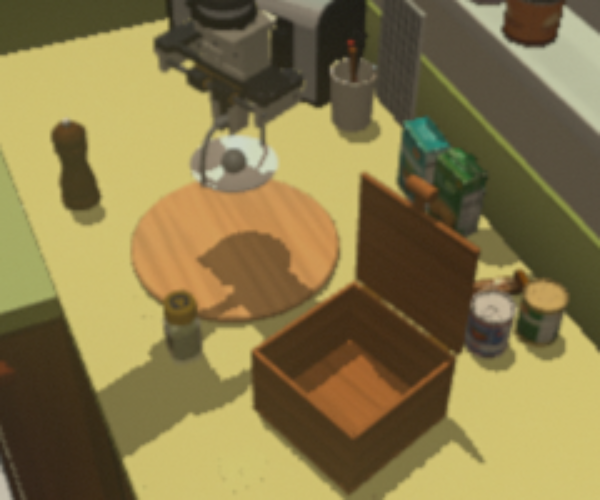

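The lid stays upright, the dish hangs level over the board with the ball centred (232,160 in the crop). Now the quarter turn.

```bash
python3 -m crank '[{"dp":[0,0,0],"turn":[0,0,0.02]},{"dp":[0,0,0],"turn":[0,0,0.05]},{"dp":[0,0,0],"turn":[0,0,0.1]},{"dp":[0,0,0],"turn":[0,0,0.16]},{"dp":[0,0,0],"turn":[0,0,0.23]},{"dp":[0,0,0],"turn":[0,0,0.3]},{"dp":[0,0,0],"turn":[0,0,0.38]},{"dp":[0,0,0],"turn":[0,0,0.46]},{"dp":[0,0,0],"turn":[0,0,0.54]},{"dp":[0,0,0],"turn":[0,0,0.62]},{"dp":[0,0,0],"turn":[0,0,0.7]},{"dp":[0,0,0],"turn":[0,0,0.78]}]'
python3 -m crank '[{"dp":[0,0,0],"turn":[0,0,0.08]},{"dp":[0,0,0],"turn":[0,0,0.16]},{"dp":[0,0,0],"turn":[0,0,0.24]},{"dp":[0,0,0],"turn":[0,0,0.32]},{"dp":[0,0,0],"turn":[0,0,0.4]},{"dp":[0,0,0],"turn":[0,0,0.48]},{"dp":[0,0,0],"turn":[0,0,0.56]},{"dp":[0,0,0],"turn":[0,0,0.64]},{"dp":[0,0,0],"turn":[0,0,0.71]},{"dp":[0,0,0],"turn":[0,0,0.77]},{"dp":[0,0,0],"turn":[0,0,0.81]},{"dp":[0,0,0],"turn":[0,0,0.84]}]'
python3 - <<'E'
from h import *
rows([.537,.166,.203],20)
E
```

```text
time_s: 16.28
tool_pos: [0.537, 0.1641, 0.2338]
eef_rot: [0.19, 0.982, 0.0, 0.0]
contact_force: [-0.1, -0.1, -3.1]
width: 0.127
finger_force: 30.0
time_s: 17.28
tool_pos: [0.537, 0.1641, 0.2338]
eef_rot: [0.573, 0.82, 0.0, 0.0]
contact_force: [0.8, -0.4, -3.1]
width: 0.127
finger_force: 30.0
dp [0.17 0.07 3.08] turn [ 0.    -0.     0.001] at [0.537  0.1641 0.2338] F [ 0.8 -0.4 -3.1] q [ 0.16  0.42  1.44  0.    1.28 -0.19] w 0.127 17.28
```

```bash
python3 -m crank '[{"dp":[0,0,0.1],"turn":[0,0,0]},{"dp":[0,0,0.3],"turn":[0,0,0]},{"dp":[0.05,0,0.6],"turn":[0,0,0]},{"dp":[0.1,0,1],"turn":[0,0,0]},{"dp":[0.1,0,1.4],"turn":[0,0,0]},{"dp":[0.15,0.05,1.8],"turn":[0,0,0]},{"dp":[0.15,0.05,2.2],"turn":[0,0,0]},{"dp":[0.15,0.05,2.6],"turn":[0,0,0]},{"dp":[0.15,0.05,2.85],"turn":[0,0,0]},{"dp":[0.15,0.05,3],"turn":[0,0,0]},{"dp":[0.15,0.05,3.1],"turn":[0,0,0]},{"dp":[0.15,0.05,3.1],"turn":[0,0,0]}]'
python3 -m crank '[{"dp":[0,0,0],"turn":[0,0,0]},{"dp":[0,0,0],"turn":[0,0,0]},{"dp":[0,0,0],"turn":[0,0,0]},{"dp":[0,0,0],"turn":[0,0,0]},{"dp":[0,0,0],"turn":[0,0,0]},{"dp":[0,0,0],"turn":[0,0,0]},{"dp":[0,0,0],"turn":[0,0,0]},{"dp":[0,0,0],"turn":[0,0,0]},{"dp":[0,0,0],"turn":[0,0,0]},{"dp":[0,0,0],"turn":[0,0,0]},{"dp":[0,0,0],"turn":[0,0,0]},{"dp":[0,0,0],"turn":[0,0,0]}]'
python3 - <<'E'
from h import *
p,d=r.capture("scene"); cv2.imwrite("pics/s4.png",cv2.resize(p[90:290,150:390,::-1],None,fx=2.5,fy=2.5))
P=cloud(cam("scene"),d); b=P-[.5557,-.1585,0]; s=b@np.array([.949,.3155,0]); y=b@np.array([-.3155,.949,0])
m=(abs(y)<.08)&(P[...,2]>.13)&(P[...,2]<.27)&(s>.04)&(s<.14)
print("lid lean deg",np.degrees(np.arctan(np.polyfit(P[m][:,2],s[m],1)[0])))
m=(np.hypot(P[...,0]-.537,P[...,1]-.166)<.075)&(P[...,2]>.105)&(P[...,2]<.14)&(p.min(-1)>130); q=P[m]
print("dish",m.sum(),cv2.minEnclosingCircle((q[:,:2]*1000).astype(np.float32)),q.min(0),q.max(0))
rows([.537,.166,.203],20)
E
```

```text
time_s: 18.28
tool_pos: [0.537, 0.1659, 0.2026]
eef_rot: [0.572, 0.821, -0.0, -0.0]
contact_force: [-0.5, -0.7, -4.5]
width: 0.124
finger_force: 30.0
time_s: 19.28
tool_pos: [0.537, 0.166, 0.2027]
eef_rot: [0.572, 0.821, 0.0, -0.0]
contact_force: [-0.1, 0.1, -3.5]
width: 0.125
finger_force: 30.0
lid lean deg -1.0322130366254212
dish 308 ((535.5693969726562, 164.77822875976562), 58.09215545654297) [0.47780765 0.12875883 0.11613853] [0.59084127 0.22249702 0.13354209]
dp [ 0.    0.   -0.03] turn [ 0.    -0.     0.005] at [0.537  0.166  0.2027] F [-0.5  0.1 -3.6] q [ 0.16  0.45  1.49  0.    1.21 -0.19] w 0.126 19.33
```

View pics/s4.png

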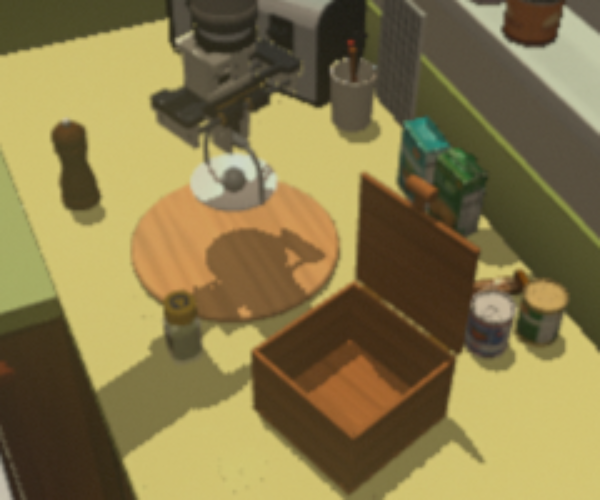

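The dish is level over the board, its hoop parallel to the hinge and the ball in the middle (233,180 in the crop). The lid is within about 1° of upright and the bystanders look undisturbed. Handing in.

```bash
python3 -c "
from plant import r
print(r.finish_job())"
```

```text
the job is handed in; nothing more can be done
None
```

I've handed the job in: the lid stands about 1° short of upright, and the arm holds the dish still and level about 9 cm above the middle of the board, turned about 93° so its hoop is within about 2° of the hinge line, with the ball in its middle.

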